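# Bring the orange vial of the tube rotator to the top

### The job

Turn the wheel of the tube rotator on its axle, either way round, until the vial with the orange cap stands upright at the very top, ready to be taken out. Let go and leave the wheel at rest there, and do not knock the beaker that stands to its left.

Things in the scene. Friction and masses are not known exactly. Their poses are not given: they have to be found in the camera images.
- rotator: Fixed stand: grey base plate 165 x 130 mm, 15 high; behind the wheel a white housing 75 mm wide, top at 142 mm. Origin on the worktop below the middle of the wheel; z up, x along the axle, from the wheel into the housing (off the robot), y to the robot's left. Axle 115 mm above the origin. Wheel: white disc 96 mm across, 16 thick, its middle plane at x = 0; the housing begins at x = 40 mm.
- wheel (a joint): Angle (rad) of the wheel about its level axle. 0 or any whole turn (6.283): orange vial at the very top. Grows clockwise seen from the robot: at 1.57 the orange vial points right (-y of the stand). At the start it points below the axle. Turns freely over a full turn either way, is balanced, and light friction (0.06 N m, about 1 N at a vial) holds it wherever it is left.
- orange_cap (a point): Middle of the orange cap's outer end, 95 mm from the axle; z points outward along its vial (up when at the top), x along the axle. Six white vials stand out radially from the rim, rigidly held, 60 degrees apart, from 48 to 95 mm from the axle, 16 mm thick; the outer 22 mm is the cap: five blue, one orange. Any vial can be pushed round from above with closed fingertips.
- beaker_mid (a point): Centre, half-way up, of a small clear beaker with blue content, 45 mm across and 55 mm high, standing loose to the left of the rotator; not to be knocked.
There are look-alikes about, which are no part of the job. There is more than one size of the rotator; the one meant has the size given above.

How it is judged:
By the outcome, as a careful person would: the job done as asked, in the order asked, and still so for the second after the job is handed in, with the robot touching nothing.
It also fails if it takes over 45 s, if anything falls off the work surface, if the arm or the gripper's body presses on something with over 40 N, if the wrist force passes 120 N, or if a joint passes its speed limit or range.

### The arm

A 7-joint arm with a two-finger parallel gripper is mounted at the origin on a cart in front of the work surface, level with it; the furniture and walls round the work are solid. World frame = base frame: x ahead of the robot, y to its left, z up, the work surface at z = 0. Lengths are in m, angles in rad, forces in N, time in s.
With the tool pointing down it reaches from about 0.4 to 0.85 m from the base axis. Payload 4.5 kg.
Tool frame: the origin (TCP) lies midway between the tips of the shut fingers; the grasp point (between the pads) lies 19 mm behind it; z points along the fingers, x is the direction in which the jaws open and shut, and the axes are right-handed (so a half turn about z gives the same grasp; the last joint's range is limited). The gripper opens to 85 mm and grips with 20 to 120 N. Pads are 22 mm wide; open, the fingers measure 114 mm over their backs; the gripper's body (76 mm by 85 mm) begins 54 mm behind the grasp point. The pads swing forward as they close: fully open they stand 13 mm farther back than shut.
Start: joints at [1.34, 0.689, -0.195, 1.565, 0.157, 0.902, -0.215], TCP at [0.164, -0.603, 0.231] pointing down, gripper open.
Joint ranges: [-3.01, 3.01], [-0.46, 2.08], [-1.47, 1.51], [0.13, 2.56], [-1, 4.14], [0.04, 2.09], [-2.66, 2.66]. Speed limits (rad/s): [2.57, 2.57, 3.14, 3.14, 3.14, 3.14, 3.14].

### API

Orientations are given as [roll, pitch, yaw] about the fixed x, y, z axes, in that order (R = Rz(yaw) Ry(pitch) Rx(roll)).
In Python, from station import readout, vision, order gives the robot as it stands.
- The arm moves only by the tool servo_tool, never from a script. Its argument "deltas" is one flat list of numbers, 7 for each row, row after row: the shift along the tool's x, y, z in cm, then the turn, a rotation vector about the tool's x, y, z in degrees, then the closure, from 0 (fully open) to 1 (shut). In form: [tx, ty, tz, ax, ay, az, gripper, tx, ty, tz, ax, ay, az, gripper, ...]. A call has exactly 10 rows; each row shifts and turns the commanded pose from where the row before left it, along the tool's axes as they then stand; what a row does not reach is not made up. A row lasts 1/12 s, in which the tool goes at most 41.7 mm and 7.16 degrees, less where a joint would pass 70% of its speed; a pose out of reach is approached as far as the arm can. A call is refused whole if a number of a shift passes 4.17 or a number of a turn 7.16, either way. A call with a gripper value outside its range is refused whole. The fingers move at their own pace and stop on an object; the grip force is fixed at half the most. Time passes only in rows, so rows that do not move let the fingers close, or fill a call up. It gives the time, the measured TCP pose, the force and the opening at its end, in the units of the state.
- readout.observe(): the state, without advancing time (a new reading comes with each control period).
- vision.capture(name): name is "scene" or "top" or "wrist"; returns the picture (420x560x3 uint8, red, green, blue); there is no depth.
- vision.calibration(name): a dict with "mtx" (3x3 intrinsics, pixels), "k1" (the pictures are not rectified: a ray, as slopes to the right and down, at radius r is drawn at 1 + k1 r^2 times it, then the intrinsics apply), "R" (3x3) and "t" (3): a world point X has camera coordinates R X + t; the wrist camera has in their place "hand_eye" (4x4, takes a point from camera to tool coordinates, whose origin is the TCP and whose axes are the tool frame's). Camera axes: x right, y down, z forward; pixel columns grow to the right and rows downward; lengths in m; the calibration is good to about 2 mm. A picture is of the moment at which its call begins: read the wrist's pose just before it. calibration takes no time and is no camera call.
- order.finish_job(): hands the job in, once; it reports no verdict.
The state is a dict: "time_s": time; "joints": joint angles; "joint_vel": joint speeds; "joint_efforts": joint torques, N m; "tcp_pos": TCP position; "orientation": TCP orientation; "wrist_force": force on the tool from outside, world axes, zero at the start; "moment": the same for the moment, N m; "opening": finger opening in m.
Only numpy, scipy, OpenCV 4.12 (cv2) and the standard library are available. Lean on these libraries where they do the work, as an engineer would, in place of code of your own. Each camera call takes 0.05 s, during which the arm holds its last target.

## Working session

There is one attempt and no reset: what is moved stays moved. The work goes in short steps, Python scripts to look and compute and a tool call to move; the robot and the scene stay as the last step left them, time stands still between calls to the robot, and variables do not carry over. Pictures are saved under pics/ and viewed, and the job is handed in when it is done.

Besides the shell and the picture viewer there is one more tool, called after "Request:" in YAML: its name, and indented under it one key for each argument. servo_tool: Moves the arm, as the interface text tells. Its arguments: {"type":"object","properties":{"deltas":{"type":"array","items":{"type":"number"}}},"required":["deltas"]}

```bash
mkdir -p pics; ls
python3 - <<'E'
from station import readout, vision
import cv2
print(readout.observe())
for n in ("scene","top","wrist"):
    im=vision.capture(n); cv2.imwrite(f"pics/{n}0.png",im[:,:,::-1])
    c=vision.calibration(n); print(n,c)
E
```

```text
pics
{'time_s': 0.0, 'joints': array([ 1.3397987 ,  0.69000525, -0.19453127,  1.56638669,  0.15732417,
        0.90251632, -0.21508364]), 'joint_vel': array([ 1.38186236e-04,  2.47359130e-03,  2.61994700e-04,  3.88562081e-04,
       -1.87232859e-03, -6.84553017e-04,  1.79056998e-05]), 'joint_efforts': array([-2.72041598e-04, -5.39601266e+01, -1.26661554e+00, -1.58543408e+01,
        9.07165959e-03,  9.27889952e-03,  5.61741118e-06]), 'tcp_pos': array([ 0.16334528, -0.60257399,  0.23045987]), 'orientation': array([ 3.14144333e+00,  1.91352588e-03, -1.30586449e+00]), 'wrist_force': array([ 0.70850604, -0.332673  ,  0.08730843]), 'moment': array([0.03053553, 0.00776262, 0.02838999]), 'opening': 0.08549189618598296}
scene {'mtx': array([[461.22553874,   0.        , 274.92911936],
       [  0.        , 461.22553874, 207.69137758],
       [  0.        ,   0.        ,   1.        ]]), 'k1': -0.048173042631902974, 'R': array([[-9.05761026e-01, -4.23788461e-01,  5.51068887e-04],
       [-2.41184951e-01,  5.14413344e-01, -8.22926929e-01],
       [ 3.48463460e-01, -7.45508050e-01, -5.68146958e-
[... 307 characters left out ...]
     [-0.98106737,  0.01847189, -0.19278382],
       [ 0.19295384,  0.00789602, -0.98117606]]), 't': array([-0.01986158,  0.56523564,  1.32715296])}
wrist {'mtx': array([[305.29080601,   0.        , 277.63789387],
       [  0.        , 305.29080601, 211.95199111],
       [  0.        ,   0.        ,   1.        ]]), 'k1': 0.0029780711195153088, 'hand_eye': array([[ 9.99999551e-01,  1.40166069e-04,  9.37536407e-04,
         1.48551305e-03],
       [-3.96600806e-04,  9.60152308e-01,  2.79476989e-01,
        -7.10332586e-02],
       [-8.61004554e-04, -2.79477235e-01,  9.60151933e-01,
        -1.42562048e-01],
       [ 0.00000000e+00,  0.00000000e+00,  0.00000000e+00,
         1.00000000e+00]])}
```

View pics/scene0.png

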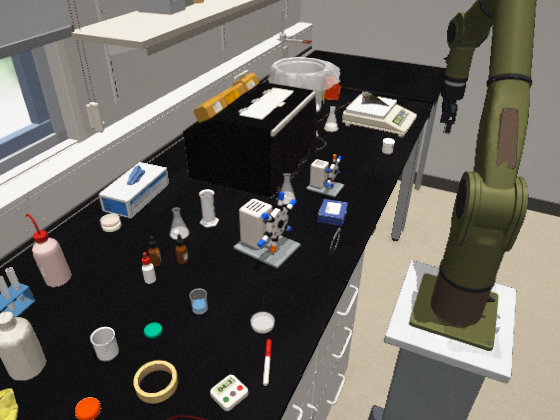

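View pics/top0.png

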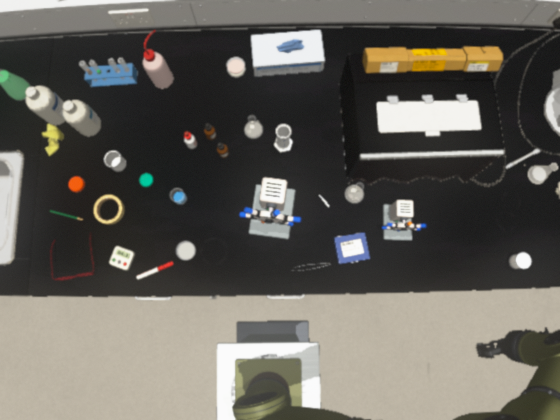

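View pics/wrist0.png

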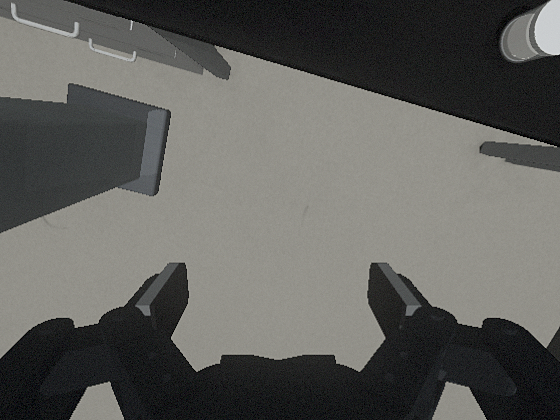

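The scene view shows two rotators: a large one at scene (267,230) / top (271,210), and a small one at scene (325,178) / top (404,220). The blue beaker is at scene (199,300) / top (178,197). Next I'll check the crops and sizes.

```bash
cat > h.py <<'E'
import numpy as np, cv2
from station import readout, vision
from scipy.spatial.transform import Rotation as Ro
def ray(n,px,pose=None):
    c=vision.calibration(n);K=c["mtx"]
    d=np.array([(px[0]-K[0,2])/K[0,0],(px[1]-K[1,2])/K[1,1]])
    s=d.copy()
    for _ in range(10): s=d/(1+c["k1"]*(s@s))
    v=np.array([s[0],s[1],1.])
    if n=="wrist":
        H=c["hand_eye"];p,o=pose;R=Ro.from_euler("xyz",o).as_matrix()
        return R@H[:3,3]+p, R@H[:3,:3]@v
    return -c["R"].T@c["t"], c["R"].T@v
def plane(n,px,z,pose=None):
    o,d=ray(n,px,pose); return o+d*(z-o[2])/d[2]
def tri(n1,p1,n2,p2):
    o1,d1=ray(n1,p1);o2,d2=ray(n2,p2)
    st,_,_,_=np.linalg.lstsq(np.c_[d1,-d2],o2-o1,rcond=None)
    a=o1+d1*st[0];b=o2+d2*st[1]; return (a+b)/2,np.linalg.norm(a-b)
def proj(n,X,pose=None):
    c=vision.calibration(n);K=c["mtx"]
    if n=="wrist":
        H=c["hand_eye"];p,o=pose;R=Ro.from_euler("xyz",o).as_matrix()
        Y=H[:3,:3].T@(R.T@(np.array(X)-p)-H[:3,3])
    else: Y=c["R"]@np.array(X)+c["t"]
    s=Y[:2]/Y[2]; s=s*(1+c["k1"]*(s@s)); return K[:2,:2]@s+K[:2,2]
E
python3 - <<'E'
import cv2,numpy as np
s=cv2.imread("pics/scene0.png");t=cv2.imread("pics/top0.png")
a=cv2.resize(s[180:280,220:320],None,fx=4,fy=4,interpolation=2)
b=cv2.resize(t[165:265,221:321],None,fx=4,fy=4,interpolation=2)
cv2.imwrite("pics/c1.png",np.hstack([a,b]))
a=cv2.resize(s[145:205,290:350],None,fx=6,fy=6,interpolation=2)
b=cv2.resize(t[185:245,375:435],None,fx=6,fy=6,interpolation=2)
cv2.imwrite("pics/c2.png",np.hstack([a,b]))
E
```

```text
(no output)
```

View pics/c1.png

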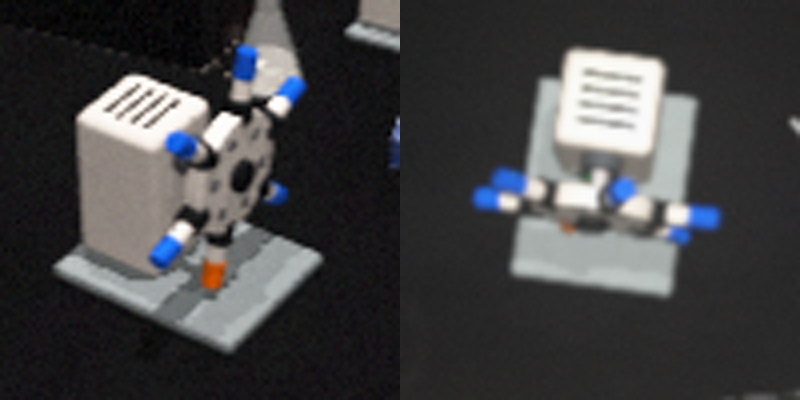

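View pics/c2.png

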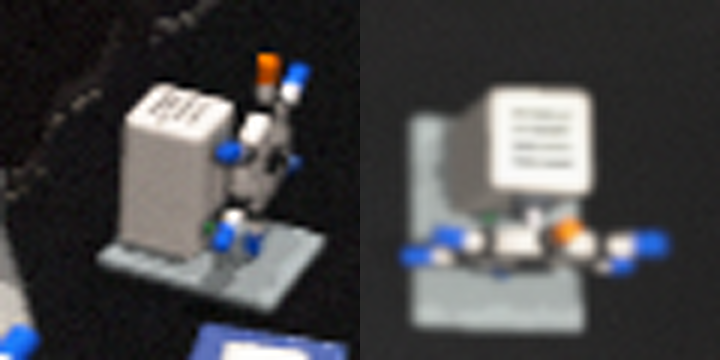

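Run:
```python
from h import *
np.set_printoptions(precision=4,suppress=True)
P=[plane("top",(221+x/4,165+y/4),.015) for x,y in [(142,80),(297,98),(270,295),(112,275)]]
for p in P: print(p)
print([np.linalg.norm(P[i]-P[(i+1)%4]) for i in range(4)], np.mean(P,axis=0))
Q=[plane("top",(375+x/6,185+y/6),.015) for x,y in [(50,115),(225,115),(225,330),(50,330)]]
print("small",[np.linalg.norm(Q[i]-Q[(i+1)%4]) for i in range(4)], np.mean(Q,axis=0))
S=[plane("scene",(220+x/4,180+y/4),.015) for x,y in [(322,258),(230,347),(53,265)]]
print(S)
# caps tri
def cap(a,b): print(tri("scene",(220+a[0]/4,180+a[1]/4),"top",(221+b[0]/4,165+b[1]/4)))
cap((245,62),(222,190)); cap((290,92),(305,216));cap((180,144),(108,183));cap((165,250),(86,199));cap((279,194),(280,236))
print(tri("scene",(199,302),"top",(178,197)))
```

```text
[0.6526 0.0286 0.015 ]
[ 0.6349 -0.098   0.015 ]
[ 0.4734 -0.0723  0.015 ]
[0.4918 0.0541 0.015 ]
[np.float64(0.12784427179609772), np.float64(0.16354308649966334), np.float64(0.1277172727230285), np.float64(0.16272925606970895)] [ 0.5632 -0.0219  0.015 ]
small [np.float64(0.0963827295307563), np.float64(0.11793629048580584), np.float64(0.0948836906600343), np.float64(0.11751882411526376)] [ 0.521  -0.4281  0.015 ]
[array([ 0.4698, -0.0613,  0.015 ]), array([0.4912, 0.0611, 0.015 ]), array([0.653, 0.034, 0.015])]
(array([ 0.5256, -0.0362,  0.1943]), np.float64(0.000873852200633048))
(array([ 0.5158, -0.097 ,  0.1342]), np.float64(0.0017192933820430543))
(array([0.5368, 0.0459, 0.1721]), np.float64(1.370155367537629e-05))
(array([0.5393, 0.0681, 0.0939]), np.float64(0.0009687519174351741))
(array([ 0.5153, -0.0805,  0.0489]), np.float64(0.0006463751474337438))
(array([0.6147, 0.2844, 0.0259]), np.float64(0.0002497936273553263))
```

The plate of the left-hand rotator measures 163 x 128 mm, which matches 165 x 130. The look-alike is 95 x 118 mm at top (404,220), with its orange already at the top. So I want the one at scene (267,230) / top (271,210).

From the caps, the wheel centre is about (0.527, -0.016, 0.113) and the yaw is -9°. The orange vial is at about 195° clockwise, so the wheel needs about +165° clockwise, pushed on the right side and away from the beaker at (0.615, 0.284). I'll swing the arm there with the fingers shut, keeping clear of everything.

Request:
servo_tool:
  deltas: [-0.5,-3.3,-0.3,0,0,-3.3,1,-0.5,-3.3,-0.3,0,0,-3.3,1,-0.5,-3.3,-0.3,0,0,-3.3,1,-0.5,-3.3,-0.3,0,0,-3.3,1,-0.5,-3.3,-0.3,0,0,-3.3,1,-0.5,-3.3,-0.3,0,0,-3.3,1,-0.5,-3.3,-0.3,0,0,-3.3,1,-0.5,-3.3,-0.3,0,0,-3.3,1,-0.5,-3.3,-0.3,0,0,-3.3,1,-0.5,-3.3,-0.3,0,0,-3.3,1]

```text
time_s: 0.98
tcp_pos: [0.4218, -0.3964, 0.2612]
orientation: [-3.142, 0.0, -0.727]
wrist_force: [0.2, -1.0, -0.5]
opening: 0.0001
```

Request:
servo_tool:
  deltas: [-0.5,-3.3,-0.3,0,0,-3.3,1,-0.5,-3.3,-0.3,0,0,-3.3,1,-0.5,-3.3,-0.3,0,0,-3.3,1,-0.5,-3.3,-0.3,0,0,-3.3,1,-0.5,-3.3,-0.3,0,0,-3.3,1,-0.5,-3.3,-0.3,0,0,-3.3,1,-0.5,-3.3,-0.3,0,0,-3.3,1,-0.5,-3.3,-0.3,0,0,-3.3,1,-0.5,-3.3,-0.3,0,0,-3.3,1,0,0,0,0,0,0,1]

```text
time_s: 1.82
tcp_pos: [0.5238, -0.1093, 0.2893]
orientation: [-3.135, -0.001, -0.198]
wrist_force: [0.5, 0.3, 0.2]
opening: 0.0003
```

Run:
```python
from h import *
s=readout.observe(); print(s["time_s"],s["tcp_pos"],s["orientation"],s["joints"])
im=vision.capture("wrist"); cv2.imwrite("pics/w1.png",im[:,:,::-1])
pose=(s["tcp_pos"],s["orientation"])
```

```text
1.8167 [ 0.5238439 -0.1093366  0.2893304] [-3.13532940e+00 -1.43981218e-03 -1.97769025e-01] [ 0.44163693  0.53032414 -0.5097355   1.7524616   0.30418153  0.93590013
 -0.38885936]
```

View pics/w1.png

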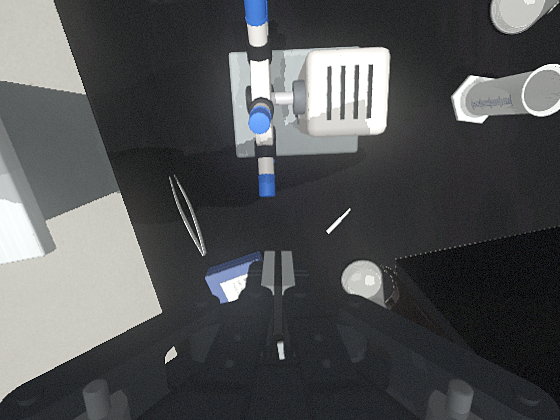

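```bash
cat >> h.py <<'E'
YAW=np.deg2rad(-9.);EX=np.array([np.cos(YAW),np.sin(YAW),0]);EY=np.array([-np.sin(YAW),np.cos(YAW),0])
E
python3 - <<'E'
from h import *
np.set_printoptions(precision=4,suppress=True)
s=readout.observe();pose=(s["tcp_pos"],s["orientation"])
C=np.array([.527,-.016,0])
def loc(p): d=p-C; return np.array([d@EX,d@EY,d[2]])
for px in [(305,50),(388,50),(385,135),(310,134)]: print("house",loc(plane("wrist",px,.142,pose)))
for px in [(231,51),(236,156),(357,153)]: print("plate",loc(plane("wrist",px,.015,pose)))
# points on wheel plane x'=0 assumed: vial tips
def wp(px,x=0):
    o,d=ray("wrist",px,pose); n=EX; t=((C-o)@n+x)/(d@n); return loc(o+t*d)
print("15cap",loc(plane("wrist",(259,118),.205,pose)))
print("right cap end",loc(plane("wrist",(268,195),.139,pose)))
print("left cap end",loc(plane("wrist",(256,-2),.18,pose)))
t=loc(s["tcp_pos"]);print("tcp",t)
E
```

```text
house [0.0418 0.0315 0.142 ]
house [0.1127 0.0283 0.142 ]
house [ 0.1139 -0.0424  0.142 ]
house [ 0.0449 -0.0383  0.142 ]
plate [-0.0376  0.0606  0.015 ]
plate [-0.0422 -0.0671  0.015 ]
plate [ 0.1208 -0.0707  0.015 ]
15cap [ 0.0025 -0.0233  0.205 ]
right cap end [ 0.0031 -0.0946  0.139 ]
left cap end [0.0041 0.0587 0.18  ]
tcp [ 0.0115 -0.097   0.2888]
```

Request:
servo_tool:
  deltas: [0,0,0,0,0,-2.3,1,-0.2,-2,0,0,0,0,1,-0.2,-2,0,0,0,0,1,-0.2,-2,0,0,0,0,1,-0.2,-2,0,0,0,0,1,-0.15,-2.1,0,0,0,0,1,0,0,2,0,0,0,1,0,0,2,0,0,0,1,0,0,1,0,0,0,1,0,0,0,0,0,0,1]

```text
time_s: 2.7
tcp_pos: [0.5285, -0.0189, 0.236]
orientation: [3.139, 0.005, -0.173]
wrist_force: [0.2, 0.1, -0.0]
opening: -0.0001
```

```bash
cat >> h.py <<'E'
C=np.array([.5287,-.0183,.115])
def loc(p): d=np.array(p)-C; return np.array([d@EX,-(d@EY),d[2]])*1000  # x', right, up mm
E
cat > look.py <<'E'
import sys
from h import *
np.set_printoptions(precision=1,suppress=True)
s=readout.observe(); print(s["time_s"],"tcp x',right,up:",loc(s["tcp_pos"]),np.rad2deg(s["orientation"]),s["wrist_force"],s["joints"])
a=vision.capture("wrist"); b=vision.capture("scene")
cv2.imwrite("pics/%s.png"%sys.argv[1],np.hstack([a[:,:,::-1][:,150:430],cv2.resize(b[160:265,220:325],(420,420),interpolation=2)[:,:,::-1]]))
E
python3 look.py l1
```

```text
2.7 tcp x',right,up: [ -0.1   0.6 121. ] [179.9   0.3  -9.9] [ 0.2  0.1 -0. ] [ 0.2  0.6 -0.5  1.8  0.4  0.8 -0.6]
```

View pics/l1.png

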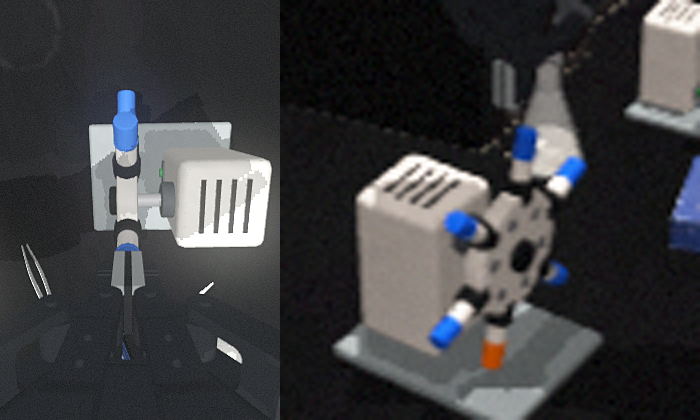

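The fingertip is just left of and above the 15° vial (wrist crop (125,250), scene crop (505,105)), in line with the wheel plane. Next I'll shift left, descend, and begin the push.

Request:
servo_tool:
  deltas: [0,-0.9,0,0,0,-0.9,1,0,0,0,0,0,0,1,0,0,1.4,0,0,0,1,0,0,1.4,0,0,0,1,0,0,1.3,0,0,0,1,0,0,0,0,0,0,1,0,1,0,0,0,0,1,0,1,0.3,0,0,0,1,0,1,0.3,0,0,0,1,0,0,0,0,0,0,1]

```text
time_s: 3.63
tcp_pos: [0.5267, -0.0421, 0.1912]
orientation: [3.139, 0.0, -0.16]
wrist_force: [-0.3, -0.5, 0.5]
opening: 0.0
```

```bash
python3 look.py l2
```

```text
3.6333 tcp x',right,up: [ 1.7 23.9 76.2] [179.8   0.   -9.2] [-0.3 -0.5  0.5] [ 0.3  0.6 -0.4  1.9  0.4  0.7 -0.6]
```

View pics/l2.png

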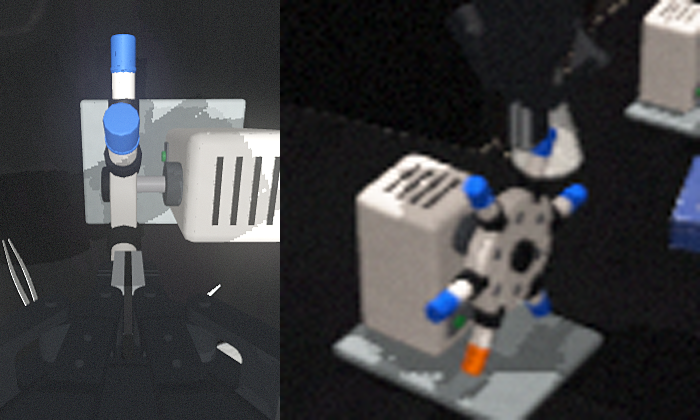

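The vial followed, and is now at about 32°. I'll continue the arc to about 73°, then lift.

Request:
servo_tool:
  deltas: [0,0.8,0.7,0,0,0,1,0,0.8,0.7,0,0,0,1,0,0.7,0.75,0,0,0,1,0,0.7,0.75,0,0,0,1,0,0.4,0.8,0,0,0,1,0,0.4,0.8,0,0,0,1,0,0,0,0,0,0,1,0,0,-2,0,0,0,1,0,0,-3,0,0,0,1,0,0,-3.2,0,0,0,1]

```text
time_s: 4.57
tcp_pos: [0.52, -0.0752, 0.228]
orientation: [-3.141, 0.004, -0.155]
wrist_force: [0.6, 0.5, 0.3]
opening: 0.0002
```

```bash
python3 look.py l3
```

```text
4.5667 tcp x',right,up: [  0.3  57.5 113. ] [-180.     0.2   -8.9] [0.6 0.5 0.3] [ 0.4  0.6 -0.5  1.9  0.4  0.8 -0.5]
```

View pics/l3.png

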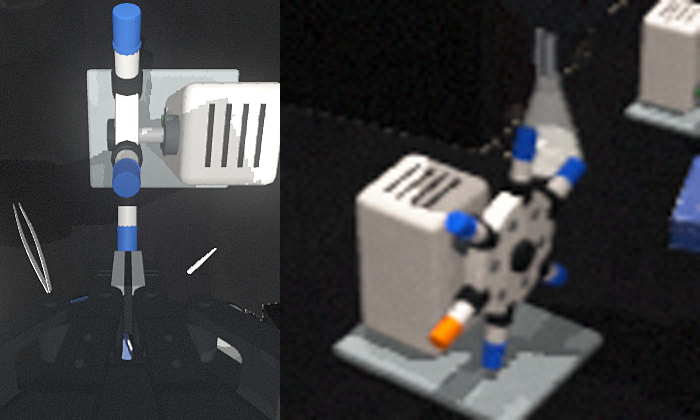

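One step worked: the orange vial is now at scene crop (447,332), lower left, about -105°. I'll repeat the same stroke.

Request:
servo_tool:
  deltas: [0,-2.2,0,0,0,0,1,0,-2.2,0,0,0,0,1,0,-2.2,0,0,0,0,1,0,0,0,0,0,0,1,0,0,1.2,0,0,0,1,0,0,1.2,0,0,0,1,0,0,1.2,0,0,0,1,0,0,0,0,0,0,1,0,1,0,0,0,0,1,0,0,0,0,0,0,1]

```text
time_s: 5.5
tcp_pos: [0.5296, -0.0227, 0.1922]
orientation: [3.14, 0.001, -0.158]
wrist_force: [-0.0, -1.3, -0.4]
opening: 0.0
```

```bash
python3 look.py l4
```

```text
5.5 tcp x',right,up: [ 1.5  4.2 77.2] [179.9   0.   -9. ] [-0.  -1.3 -0.4] [ 0.2  0.6 -0.5  1.9  0.4  0.7 -0.6]
```

View pics/l4.png

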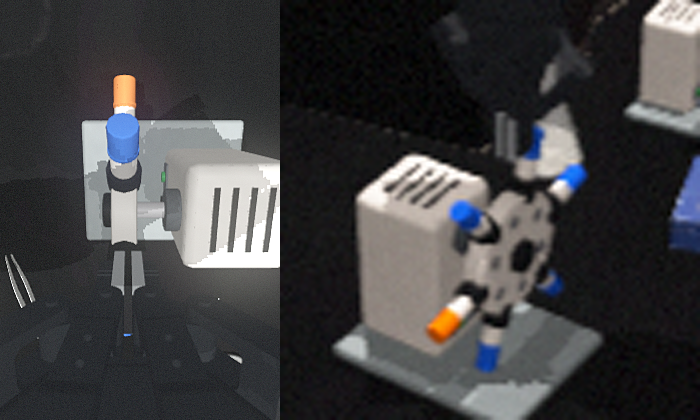

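Request:
servo_tool:
  deltas: [0,1.0,0.1,0,0,0,1,0,1.0,0.1,0,0,0,1,0,0.8,0.7,0,0,0,1,0,0.8,0.7,0,0,0,1,0,0.7,0.75,0,0,0,1,0,0.7,0.75,0,0,0,1,0,0.4,0.8,0,0,0,1,0,0.4,0.8,0,0,0,1,0,0,0,0,0,0,1,0,0,-2,0,0,0,1]

```text
time_s: 6.43
tcp_pos: [0.518, -0.0778, 0.162]
orientation: [3.141, 0.008, -0.155]
wrist_force: [0.1, 0.7, 0.6]
opening: -0.0001
```

Request:
servo_tool:
  deltas: [0,0,-3,0,0,0,1,0,0,-3,0,0,0,1,0,-2.2,0,0,0,0,1,0,-2.2,0,0,0,0,1,0,-2.2,0,0,0,0,1,0,0,0,0,0,0,1,0,0,0,0,0,0,1,0,0,0,0,0,0,1,0,0,0,0,0,0,1,0,0,0,0,0,0,1]

```text
time_s: 7.27
tcp_pos: [0.5309, -0.0138, 0.225]
orientation: [3.141, 0.001, -0.158]
wrist_force: [0.8, -0.1, -0.1]
opening: -0.0002
```

```bash
python3 look.py l5
```

```text
7.2667 tcp x',right,up: [  1.5  -4.8 110. ] [179.9   0.   -9. ] [ 0.8 -0.1 -0.1] [ 0.2  0.6 -0.5  1.8  0.4  0.8 -0.6]
```

View pics/l5.png

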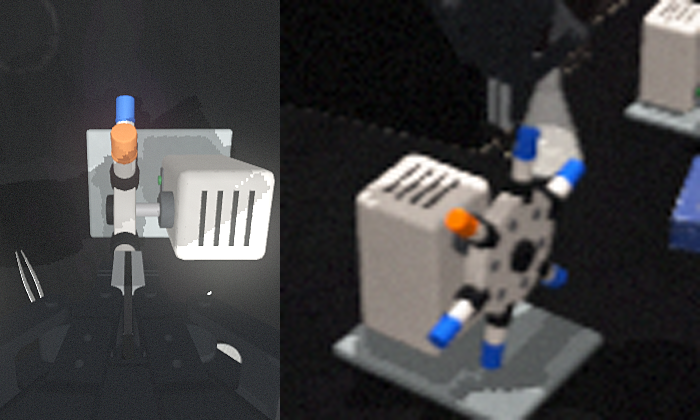

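The orange vial is at about -45° (scene crop (460,222)). For the last stroke I'll stop slightly short, then measure.

Request:
servo_tool:
  deltas: [0,0,1.1,0,0,0,1,0,0,1.1,0,0,0,1,0,0,1.0,0,0,0,1,0,0.5,0,0,0,0,1,0,1.2,0.1,0,0,0,1,0,1.2,0.1,0,0,0,1,0,0.8,0.7,0,0,0,1,0,0.8,0.7,0,0,0,1,0,0.5,0.5,0,0,0,1,0,0,0,0,0,0,1]

```text
time_s: 8.2
tcp_pos: [0.5222, -0.0642, 0.171]
orientation: [3.14, 0.002, -0.159]
wrist_force: [-0.2, -0.4, 0.8]
opening: 0.0001
```

```bash
python3 look.py l6
```

```text
8.2 tcp x',right,up: [ 0.8 46.4 56. ] [179.9   0.1  -9.1] [-0.2 -0.4  0.8] [ 0.3  0.7 -0.4  1.9  0.5  0.7 -0.6]
```

View pics/l6.png

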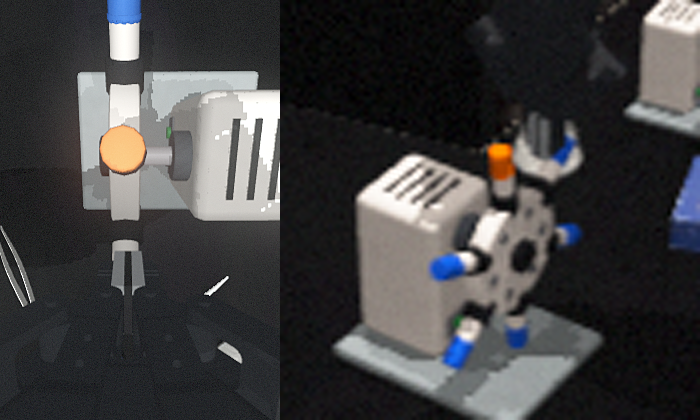

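Request:
servo_tool:
  deltas: [0,0.15,0.2,0,0,0,1,0,0.15,0.2,0,0,0,1,0,0.15,0.25,0,0,0,1,0,0,0,0,0,0,1,0,0,-1.5,0,0,0,1,0,0,-3,0,0,0,1,0,0,-3,0,0,0,1,0,0,-3,0,0,0,1,0,0,0,0,0,0,1,0,0,0,0,0,0,1]

```text
time_s: 9.13
tcp_pos: [0.5237, -0.0662, 0.2723]
orientation: [-3.141, -0.004, -0.156]
wrist_force: [-0.4, -0.4, -0.8]
opening: -0.0
```

```bash
python3 look.py l7
python3 - <<'E'
from h import *
import glob
np.set_printoptions(precision=1,suppress=True)
s=readout.observe();pose=(s["tcp_pos"],s["orientation"])
out=[]
for n,box in (("wrist",(0,300,180,360)),("top",(165,265,221,321)),("scene",(160,280,220,325))):
    im=vision.capture(n); hsv=cv2.cvtColor(im,cv2.COLOR_RGB2HSV)
    cv2.imwrite(f"pics/f_{n}.png",im[:,:,::-1])
    for nm,m in (("or",cv2.inRange(hsv,(5,120,80),(20,255,255))),("bl",cv2.inRange(hsv,(100,150,80),(125,255,255)))):
        k=np.zeros_like(m);k[box[0]:box[1],box[2]:box[3]]=1;m=m*k
        N,_,st,ce=cv2.connectedComponentsWithStats(m)
        for i in range(1,N):
            if st[i,4]>12: print(n,nm,st[i],ce[i])
E
```

```text
9.1333 tcp x',right,up: [  2.6  48.  157.3] [-180.    -0.2   -8.9] [-0.4 -0.4 -0.8] [ 0.4  0.5 -0.5  1.8  0.3  0.9 -0.5]
wrist or [264 129  24  26 206] [276.8 144.6]
wrist bl [265  27  22  35 694] [275.5  43.9]
wrist bl [267 215  19  28 474] [275.6 228.3]
top or [264 208   6   7  32] [266.7 210.9]
top bl [239 208   9  12  69] [243.7 212.5]
scene or [273 195   7   9  53] [275.7 199.1]
scene bl [287 195   7   7  27] [290.3 197.6]
scene bl [319 216   6   7  23] [322.  219.1]
scene bl [258 222   8   6  38] [261.7 224.8]
scene bl [276 243   5   5  20] [277.9 244.9]
scene bl [260 244   8   8  37] [263.4 247.3]
```

View pics/l7.png

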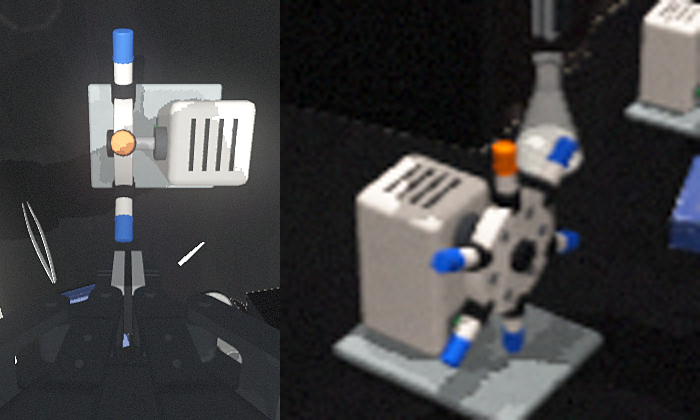

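```bash
cat > ang.py <<'E'
from h import *
from scipy.optimize import least_squares
np.set_printoptions(precision=2,suppress=True)
def wp(n,px,pose=None,x=0.):
    o,d=ray(n,px,pose); t=((C-o)@EX+x)/(d@EX); return loc(o+t*d)[1:]
s=readout.observe();pose=(s["tcp_pos"],s["orientation"])
im=vision.capture("scene");hsv=cv2.cvtColor(im,cv2.COLOR_RGB2HSV)
pts=[]
for nm,m in (("or",cv2.inRange(hsv,(5,120,60),(20,255,255))),("bl",cv2.inRange(hsv,(100,130,50),(125,255,255)))):
    k=np.zeros_like(m);k[160:270,245:330]=1;m=m*k
    N,_,st,ce=cv2.connectedComponentsWithStats(m)
    for i in range(1,N):
        if st[i,4]>12: pts.append(wp("scene",ce[i]))
pts=np.array(pts);print(pts)
a=np.rad2deg(np.arctan2(pts[:,0]-pts[:,0].mean(),pts[:,1]-pts[:,1].mean()));print("raw",a)
k=np.round(a/60)*60
def f(p):
    t=np.deg2rad(p[0]+k);return (pts-np.c_[p[1]+p[3]*np.sin(t),p[2]+p[3]*np.cos(t)]).ravel()
r=least_squares(f,[0,0,0,84.]);print("theta,ch,cv,R",r.x,"res",r.fun)
w=vision.capture("wrist");hw=cv2.cvtColor(w,cv2.COLOR_RGB2HSV)
m=cv2.inRange(hw,(3,80,60),(22,255,255));m[:, :230]=0;m[:,330:]=0;m[300:]=0
c=max(cv2.findContours(m,0,1)[0],key=cv2.contourArea)
(cx,cy),rr=cv2.minEnclosingCircle(c);print("circle",cx,cy,rr)
print("orange end wrist (x',h,v)",loc(plane("wrist",(cx,cy),.210,pose)))
E
python3 ang.py
python3 - <<'E'
import cv2
a=cv2.imread("pics/f_wrist.png")[0:260,200:360];cv2.imwrite("pics/fw.png",cv2.resize(a,None,fx=2.3,fy=2.3,interpolation=2))
E
```

```text
[[  -8.88   81.52]
 [ 300.69   28.85]
 [ 302.46  -27.81]
 [  69.97   43.98]
 [  84.27  -45.28]
 [ 299.79 -174.06]
 [ -78.66   34.94]
 [ -72.77  -49.67]
 [   4.01  -92.63]]
raw [ -46.41   75.71   91.58  -24.47 -145.5   127.24  -72.26  -99.02 -126.23]
theta,ch,cv,R [ -0.24 129.61 -22.12 153.36] res [ -5.36  27.52  38.59 -26.27  39.72  70.42 -59.   -87.26  87.14  54.08
  37.04 -75.82 -75.14 -19.07 -69.89  49.68   6.89   6.72]
circle 275.1680603027344 142.1804962158203 12.769134521484375
orange end wrist (x',h,v) [-0.41 -9.09 95.  ]
```

View pics/fw.png

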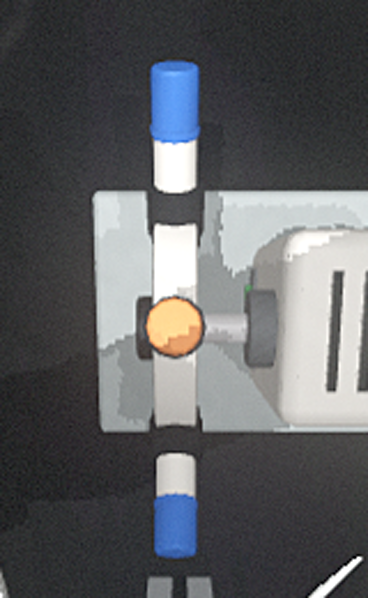

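```bash
sed -i 's/^pts=np.array(pts);/pts=np.array([p for p in pts if np.hypot(*p)<125]);/' ang.py
cat >> ang.py <<'E'
g=cv2.cvtColor(w,cv2.COLOR_RGB2GRAY)
print("axle", [ (c0,[int(v) for v in g[int(cy)-14:int(cy)+16,c0]]) for c0 in (292,300)], int(cy)-14)
for c0 in (292,300):
  for rr in np.arange(136,150,2): print(c0,rr,loc(plane("wrist",(c0,rr),.115,pose)))
E
python3 ang.py
```

```text
[[ -9.2   81.94]
 [ 70.44  43.66]
 [ 84.27 -45.28]
 [-78.66  34.94]
 [-72.43 -49.97]
 [  3.51 -92.09]]
raw [  -5.85   55.79  115.75  -63.29 -122.26  177.48]
theta,ch,cv,R [-3.74 -0.35 -4.47 87.82] res [-3.13 -1.23 -2.24 -0.64  5.86 -1.95  0.44  0.55  0.94  3.27 -1.87  0.01]
circle 275.0 142.06521606445312 12.587355613708496
orange end wrist (x',h,v) [-0.16 -9.3  95.  ]
axle [(292, [155, 155, 152, 154, 154, 150, 153, 151, 150, 164, 180, 190, 193, 204, 199, 186, 179, 171, 163, 163, 148, 151, 165, 169, 171, 170, 173, 170, 170, 166]), (300, [152, 154, 155, 154, 152, 155, 152, 152, 148, 166, 180, 188, 192, 203, 209, 208, 202, 182, 161, 159, 148, 143, 147, 151, 150, 149, 150, 147, 147, 159])] 128
292 136 [15.04 -9.25 -0.  ]
292 138 [15.07 -7.41 -0.  ]
292 140 [15.1  -5.57 -0.  ]
292 142 [15.13 -3.71 -0.  ]
292 144 [15.16 -1.85 -0.  ]
292 146 [15.18  0.01 -0.  ]
292 148 [15.21  1.89 -0.  ]
300 136 [22.61 -9.27 -0.  ]
300 138 [22.65 -7.43 -0.  ]
300 140 [22.69 -5.58 -0.  ]
300 142 [22.73 -3.73 -0.  ]
300 144 [22.78 -1.87 -0.  ]
300 146 [22.82  0.   -0.  ]
300 148 [22.86  1.87 -0.  ]
```

The wrist view gives the orange end 5.8 mm left of the axle shaft, so -3.5°, and the scene fit gives -3.7°. I'll nudge it another +3.5°.

Request:
servo_tool:
  deltas: [0,0.26,2.5,0,0,0,1,0,0,2.5,0,0,0,1,0,0,2.5,0,0,0,1,0,0,1.8,0,0,0,1,0,0,0.7,0,0,0,1,0,0,0.4,0,0,0,1,0,0,0.3,0,0,0,1,0,0,0.2,0,0,0,1,0,0,0,0,0,0,1,0,0,0,0,0,0,1]

```text
time_s: 10.42
tcp_pos: [0.523, -0.0689, 0.1625]
orientation: [-3.141, -0.002, -0.156]
wrist_force: [0.6, 0.2, 0.1]
opening: 0.0001
```

```bash
python3 - <<'E'
from h import *
s=readout.observe();print(loc(s["tcp_pos"]),s["wrist_force"])
E
sed -i '/^g=cv2/,$d' ang.py; python3 ang.py
```

```text
[ 2.24831478 50.8700986  47.52387502] [0.5749934  0.15587677 0.14710797]
[[ -5.3   82.73]
 [ 77.17  37.27]
 [ 84.02 -51.64]
 [-76.53  38.31]
 [-74.87 -46.1 ]
 [ -1.46 -92.85]]
raw [  -3.77   60.91  118.98  -60.44 -118.38 -178.71]
theta,ch,cv,R [-0.26  0.5  -5.38 88.83] res [-5.41 -0.71 -0.06 -2.11  6.39 -2.19  0.09 -0.38  1.35  4.04 -2.36  1.36]
circle 268.5241394042969 166.68357849121094 26.90911293029785
orange end wrist (x',h,v) [-0.17 -5.76 95.  ]
```

Request:
servo_tool:
  deltas: [0,0,-1.5,0,0,0,1,0,0,-3,0,0,0,1,0,0,-3,0,0,0,1,0,0,-3,0,0,0,1,0,0,0,0,0,0,1,0,0,0,0,0,0,1,0,0,0,0,0,0,1,0,0,0,0,0,0,1,0,0,0,0,0,0,1,0,0,0,0,0,0,1]

```text
time_s: 11.35
tcp_pos: [0.5218, -0.0689, 0.2658]
orientation: [3.141, 0.002, -0.156]
wrist_force: [-0.4, 0.7, -0.3]
opening: -0.0002
```

```bash
cat >> ang.py <<'E'
g=cv2.cvtColor(w,cv2.COLOR_RGB2GRAY)
print([ (c0,[int(v) for v in g[128:158,c0]]) for c0 in (292,297,300)])
for rr in (138,140,142,144): print(rr,loc(plane("wrist",(297,rr),.115,pose)))
cv2.imwrite("pics/fin.png",np.hstack([cv2.resize(w[0:260,200:360],(320,520),interpolation=2),cv2.resize(im[160:265,220:325],(450,520),interpolation=2)])[:,:,::-1])
t=vision.capture("top");cv2.imwrite("pics/topf.png",t[:,:,::-1])
E
python3 ang.py
```

```text
[[ -4.97  82.67]
 [ 72.36  41.78]
 [ 83.91 -51.87]
 [-76.52  38.55]
 [-74.87 -46.1 ]
 [ -1.46 -92.85]]
raw [  -3.09   57.41  119.3   -60.48 -119.06 -179.22]
theta,ch,cv,R [-0.85 -0.26 -4.64 88.53] res [-3.39 -1.21 -3.38  1.02  6.85 -4.11  1.05  0.07  1.39  3.94 -2.52  0.3 ]
circle 274.728271484375 144.52989196777344 13.072895050048828
orange end wrist (x',h,v) [-0.32 -5.38 95.  ]
[(292, [151, 150, 151, 149, 149, 149, 157, 174, 184, 191, 198, 208, 206, 201, 194, 189, 175, 156, 139, 159, 170, 171, 167, 167, 167, 162, 168, 164, 165, 165]), (297, [151, 150, 149, 151, 148, 148, 160, 175, 184, 189, 199, 205, 208, 203, 195, 185, 181, 167, 140, 142, 146, 147, 144, 148, 147, 160, 169, 167, 164, 167]), (300, [148, 154, 151, 149, 151, 149, 161, 177, 184, 191, 198, 206, 207, 202, 195, 186, 180, 165, 139, 138, 150, 145, 150, 145, 146, 144, 158, 169, 168, 168])]
138 [19.54 -4.97 -0.  ]
140 [19.58 -3.15 -0.  ]
142 [19.62 -1.32 -0.  ]
144 [19.65  0.51 -0.  ]
```

View pics/fin.png

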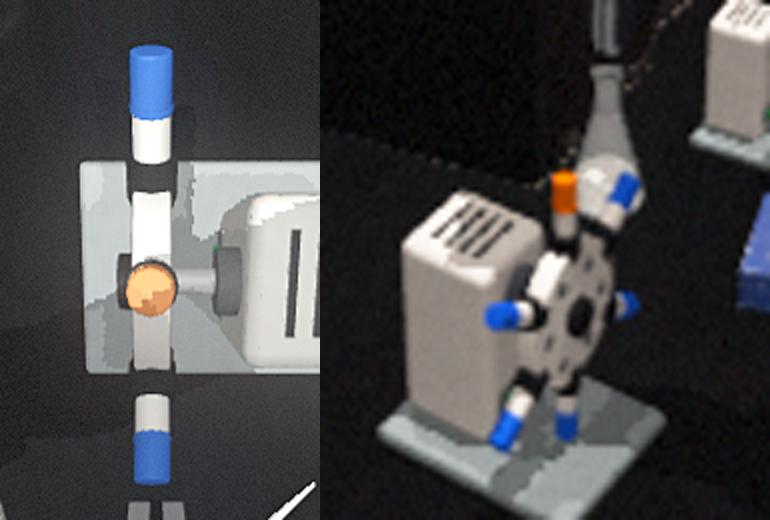

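View pics/topf.png

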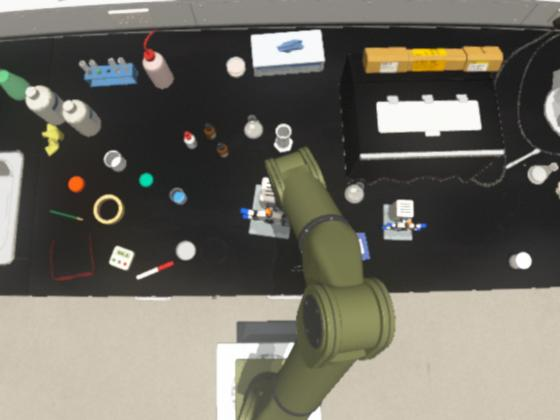

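The orange end still reads about -1.2° by wrist and -0.85° by scene. One more nudge of about 1°, then I'll retreat upward.

Request:
servo_tool:
  deltas: [0,0.07,2.5,0,0,0,1,0,0,2.5,0,0,0,1,0,0,2.5,0,0,0,1,0,0,1.8,0,0,0,1,0,0,0.7,0,0,0,1,0,0,0.3,0,0,0,1,0,0,0.2,0,0,0,1,0,0,0.12,0,0,0,1,0,0,0,0,0,0,1,0,0,0,0,0,0,1]

```text
time_s: 12.33
tcp_pos: [0.5229, -0.0695, 0.1615]
orientation: [-3.141, -0.002, -0.156]
wrist_force: [-0.2, 0.0, -0.4]
opening: -0.0001
```

Request:
servo_tool:
  deltas: [0,0,-1.5,0,0,0,1,0,0,-3,0,0,0,1,0,0,-3,0,0,0,1,0,0,-3,0,0,0,1,0,0,0,0,0,0,1,0,0,0,0,0,0,1,0,0,0,0,0,0,1,0,0,0,0,0,0,1,0,0,0,0,0,0,1,0,0,0,0,0,0,1]

```text
time_s: 13.17
tcp_pos: [0.5217, -0.0696, 0.2647]
orientation: [3.141, 0.002, -0.156]
wrist_force: [1.2, 0.4, 0.4]
opening: -0.0002
```

```bash
python3 ang.py
```

```text
[[ -4.97  82.67]
 [ 72.77  40.73]
 [ 81.42 -50.44]
 [-75.43  39.84]
 [-75.16 -45.77]
 [ -1.91 -92.9 ]]
raw [  -2.91   58.44  119.37  -59.48 -119.06 -179.12]
theta,ch,cv,R [-0.46 -0.55 -4.31 87.99] res [-3.72 -1.   -2.52  0.44  5.42 -2.75  1.67  0.77  1.23  3.14 -2.07 -0.6 ]
circle 274.5 145.5 13.509356498718262
orange end wrist (x',h,v) [-0.44 -4.14 95.  ]
[(292, [150, 152, 149, 154, 150, 158, 174, 183, 191, 196, 207, 209, 206, 199, 189, 187, 185, 157, 154, 168, 171, 169, 168, 170, 170, 167, 165, 166, 170, 166]), (297, [152, 155, 153, 151, 154, 158, 173, 183, 189, 196, 206, 209, 204, 197, 191, 186, 173, 149, 138, 146, 148, 148, 150, 147, 149, 162, 171, 168, 168, 168]), (300, [155, 152, 151, 154, 155, 159, 175, 183, 190, 196, 207, 208, 205, 200, 189, 184, 183, 168, 147, 146, 148, 148, 148, 149, 149, 147, 160, 171, 170, 167])]
138 [19.49 -4.31 -0.  ]
140 [19.52 -2.5  -0.  ]
142 [19.56 -0.68 -0.  ]
144 [19.59  1.15 -0.  ]
```

```bash
python3 -c "
from station import order
print(order.finish_job())"
```

```text
the job is handed in; nothing more can be done
None
```

I turned the larger rotator's wheel about 165° clockwise, and the orange vial now stands upright at the top. Its plate measured 163 x 128 mm, so it is the one described. It took three pushes with closed fingertips on the right-hand side, then two small corrections. I handed the job in at about 13 s, with the fingertips about 5 cm above the caps and touching nothing.

- **Angle:** the last wrist-camera check put the orange cap about 0.5° short of vertical, measured against the axle. The scene-camera fit of all six caps also gave about -0.5°. That fit is rougher: individual caps were off by up to 5 mm, and the orange cap alone read about -3°.
- **Beaker:** in a top view taken just before the last small correction, the beaker was still where it started. The arm never went near it.
- **Forces:** the wrist force never read above about 1.5 N at the end of a move.

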